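Clamp a spacer ring in the thickness gauge with its ratchet

TASK

Measure the bored spacer ring in the bench thickness gauge: set it flat over the post of the gauge's shuttle, push the shuttle fully home so that the ring is under the spindle, then turn the small ratchet knob at the very top of the gauge clockwise (seen from above) until it slips on the clamped ring. Stop within a quarter turn of slip, let go, and leave the ring clamped by the force that the ratchet sets, without overpressing it. Leave the solid blank and the other things on the table where they are.

Things in the scene. Friction and masses are not known exactly. Their poses are not given: they have to be found in the camera images.
- gauge: bench thickness gauge fixed to the table: grey base 18 mm high, column behind, head arm with a vertical spindle. Origin: underside of the base, straight below the spindle axis. z up; x points to the column (axis at x = 68 mm; base x -45 to 95 mm); the shuttle slides along y (base y -62 to 172 mm), home at y = 0, out towards +y
- head (a point): on the spindle axis at the underside of the gauge's head arm, 80 mm above the gauge's underside; the arm is 44 mm wide and 34 mm high. From it the spindle's flat foot, diameter 24 mm, hangs down. The foot starts an unknown 8 to 15 mm above where the top of the seated ring will be
- drum: aluminium drum on the spindle axis, diameter 34 mm, 30 mm high; origin at the centre of its underside, 115 mm above the gauge's underside. A clockwise turn (seen from above) lowers the spindle foot by 5 mm per radian; drum and knob keep their height. It takes 0.12 N m to turn and stays where it is left. It has no ratchet: clamping by it would crush the ring
- shuttle: aluminium slide plate of the gauge, 50 mm wide (x), 12 mm thick, from y = -26 to 99 mm; origin on its underside below the post, 18 mm above the gauge's underside, axes as the gauge's. It slides along the gauge's y with about 2 N of friction; home = against its stop, y = 0 in the gauge's frame, post straight below the spindle. Starts 85 to 110 mm out
- post_seat (a point): centre of the foot of the shuttle's post, on the top of the shuttle plate (30 mm above the gauge's underside), where the centre of the ring's underside belongs. The post is 13 mm in diameter, 9 mm high, its top coned to 7 mm
- handle (a point): middle of the shuttle's upright handle, a dark steel bar 22 mm wide (gauge x), 12 mm thick (gauge y) and 36 mm high (18 mm above and below this point, standing on the plate), 85 mm outwards (+y) from the post; pinch it or push it
- knob_mid (a point): on the axis of the ratchet knob, half way up it: round ribbed dark steel knob, diameter 28 mm, 34 mm high (17 mm above and below this point), the highest thing on the gauge. The wider drum begins 2 mm below it. Knob and drum each bear one white index line, in line with each other until the ratchet slips
- ratchet (a joint): angle (rad) by which the ratchet knob has slipped clockwise, seen from above, against the drum; 0 at the start. While the spindle is free, knob and drum turn together and it stays near 0; once the foot is tight on the ring (about 18 N) the knob slips at about 0.21 N m and this grows. The knob turns without end
- spacer: plain steel spacer ring, outside diameter 40 mm, bore 17 mm, 14 mm thick, about 0.1 kg, lying flat; origin at the centre of its underside, z along its axis
- blank: solid steel disc, 40 mm in diameter, 14 mm thick, without a bore, lying flat; origin at the centre of its underside; not to be used
- flux_bottle: small white bottle with a black spout, 36 x 36 x 112 mm, standing; bystander
- side_cutters: blue side cutters, 55 x 152 x 14 mm, lying; bystander
- caliper: digital caliper, 62 x 218 x 12 mm, lying; bystander
- hex_key_set: red folding hex keys, 29 x 90 x 20 mm, lying; bystander
- esd_brush: black flat brush, 30 x 158 x 10 mm, lying; bystander
- screw_tray: small blue tray with screws, 73 x 105 x 33 mm; bystander
Things that resemble listed ones, but are neither listed nor needed, are in the scene too. What is shaped like the spacer but pink is not meant.

How it is judged:
By the outcome, as a careful person would: the job done as asked, in the order asked, and still so for the second after the job is handed in, with the robot touching nothing.
It also fails if it takes over 72 s, if anything falls off the work surface, if the arm or the gripper's body presses on something with over 40 N, if the wrist force passes 120 N, or if a joint passes its speed limit or range.

ROBOT

A 6-joint arm with a two-finger parallel gripper is mounted at the origin on a cart in front of the work surface, level with it; the furniture and walls round the work are solid. World frame = base frame: x ahead of the robot, y to its left, z up, the work surface at z = 0. Lengths are in mm, angles in rad, forces in N, time in s.
With the tool pointing down it reaches from about 275 to 750 mm from the base axis. Payload 10.2 kg.
Tool frame: the origin (TCP) lies at the very end of the fingers, on their centre line; the grasp point (between the pads) lies 19 mm behind it; z points along the fingers, y is the line along which they close (so a half turn about z gives the same grasp; the last joint's range is limited). The gripper opens to 85 mm and grips with 20 to 120 N. Pads are 22 mm wide; open, the fingers measure 114 mm over their backs; the gripper's body (76 mm by 85 mm) begins 54 mm behind the grasp point. The pads swing forward as they close: fully open they stand 13 mm farther back than shut.
Start: joints at [-1.57, 0.313, 1.498, -0, 1.331, -0.223], TCP at [116.503, -511.916, 206.894] pointing down, gripper open.
Joint ranges: [-2.94, 2.94], [-0.97, 2.17], [0.19, 2.56], [-1.23, 4.37], [0.02, 3.11], [-2.88, 2.88]. Speed limits (rad/s): [2.39, 2.39, 3.01, 3.14, 3.14, 3.14].

INTERFACE

Orientations are given as a unit quaternion [w, x, y, z].
In Python, from rig import ctrl gives the robot as it stands.
- The arm moves only by the tool step_arm, never from a script. Its argument "increments" is a list of rows, each a list of 3 entries, a list of its own where there are three numbers: the shift along the tool's x, y, z in cm, then the turn, a rotation vector about the tool's x, y, z in degrees, then the opening in per cent of the stroke, from 0 (shut) to 100 (fully open). A call has 1 to 8 rows; each row is the pose to reach, as a shift and turn from the pose commanded when the call began, along the tool's axes at that moment; what a row does not reach only later rows make up. A row lasts 1/8 s, in which the tool goes at most 62.5 mm and 10.7 degrees, less where a joint would pass 70% of its speed; a pose out of reach is approached as far as the arm can. A call with a gripper value outside its range is refused whole. The fingers move at their own pace and stop on an object; "squeeze" is the grip in N (left out, the last holds). Time passes only in rows, so rows that repeat a pose let the fingers close. It gives the time, the measured TCP pose, the force, the opening and the grip force at its end, in the units of the state.
- ctrl.sense(): the state, without advancing time (a new reading comes with each control period).
- ctrl.capture(name): name is "side" or "top"; returns a dict with "img" (420x560x3 uint8, red, green, blue), "fx", "fy", "cx", "cy" (pixels), "k1" (the pictures are not rectified: a ray, as slopes to the right and down, at radius r is drawn at 1 + k1 r^2 times it, then the intrinsics apply), "extrinsics" (4x4, takes a point from camera to world coordinates). Camera axes: x right, y down, z forward; pixel columns grow to the right and rows downward; lengths in mm; the calibration is good to about 2 mm. A picture is of the moment at which its call begins. There is no depth.
- ctrl.finish_job(): hands the job in; it is judged then, once.
The state is a dict: "time_s": time; "joints": joint angles; "dq": joint speeds; "tau": joint torques, N m; "eef_pos": TCP position; "ee_rot": TCP orientation; "force": force on the tool from outside, world axes, zero at the start; "wrist_torque": the same for the moment, N m; "grip_width": opening from 0.0 (shut) to 1.0 (fully open); "grip_force": force on a finger pad.
Only numpy, scipy, OpenCV 4.12 (cv2) and the standard library are available. Lean on these libraries where they do the work, as an engineer would, in place of code of your own. Each camera call takes 0.05 s, during which the arm holds its last target. There are 200 camera calls.

## Working session

There is one attempt and no reset: what is moved stays moved. The work goes in short steps, Python scripts to look and compute and a tool call to move; the robot and the scene stay as the last step left them, time stands still between calls to the robot, and variables do not carry over. Pictures are saved under pics/ and viewed, at most 10 in all, crops included, and the job is handed in when it is done.

Besides the shell and the picture viewer there is one more tool, called after "Request:" by a JSON object that holds its "fn" and its "kwargs". step_arm: Moves the arm, as the interface text tells. Its arguments: {"type":"object","properties":{"increments":{"type":"array"},"squeeze":{"type":"number"}},"required":["increments"]}

```bash
mkdir -p pics
cat > h.py <<'E'
import numpy as np, cv2
from rig import ctrl
def load(n):
    d=np.load(f'{n}.npz'); return d
def snap(n,f):
    c=ctrl.capture(n); np.savez(f'{f}.npz',img=c['img'],K=[c['fx'],c['fy'],c['cx'],c['cy'],c['k1']],E=np.array(c['extrinsics']))
    cv2.imwrite(f'pics/{f}.png',np.array(c['img'])[:,:,::-1]); return f
def ray(f,u,v):
    d=load(f); fx,fy,cx,cy,k=d['K']; a=np.array([(u-cx)/fx,(v-cy)/fy]); b=a.copy()
    for _ in range(30): b=a/(1+k*(b@b))
    E=d['E']; return E[:3,3],E[:3,:3]@np.array([b[0],b[1],1])
def onz(f,u,v,z):
    o,r=ray(f,u,v); return o+r*(z-o[2])/r[2]
def proj(f,P):
    d=load(f); fx,fy,cx,cy,k=d['K']; E=d['E']; p=(np.atleast_2d(P)-E[:3,3])@E[:3,:3]
    b=p[:,:2]/p[:,2:]; b=b*(1+k*(b**2).sum(1,keepdims=True)); return b*[fx,fy]+[cx,cy]
E
python3 - <<'E'
from h import *
a=snap('top','t0');b=snap('side','s0')
for f in (a,b): d=load(f);print(d['K'],d['E'].round(3))
s=ctrl.sense();print(s['eef_pos'],s['ee_rot'],s['grip_width'],s['time_s'])
E
```

```text
[ 4.95614542e+02  4.95614542e+02  2.88712658e+02  2.12665400e+02
 -7.93974514e-02] [[ 1.600000e-02 -9.890000e-01  1.460000e-01  2.737670e+02]
 [-1.000000e+00 -1.500000e-02  5.000000e-03  9.615000e+00]
 [-3.000000e-03 -1.460000e-01 -9.890000e-01  1.497805e+03]
 [ 0.000000e+00  0.000000e+00  0.000000e+00  1.000000e+00]]
[ 4.73500937e+02  4.73500937e+02  2.75453342e+02  2.17587292e+02
 -3.29808454e-02] [[-1.000000e+00 -1.500000e-02  2.100000e-02  4.659650e+02]
 [-2.600000e-02  6.610000e-01 -7.500000e-01  1.043452e+03]
 [-3.000000e-03 -7.500000e-01 -6.610000e-01  9.973890e+02]
 [ 0.000000e+00  0.000000e+00  0.000000e+00  1.000000e+00]]
[ 116.52608142 -511.6500608   206.41015377] [-5.54028801e-04  9.93745412e-01  1.11668013e-01  6.68267963e-05] 1.0025177842413064 0.1
```

View pics/t0.png

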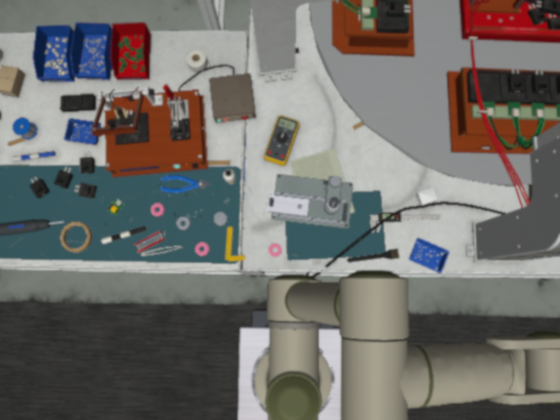

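View pics/s0.png

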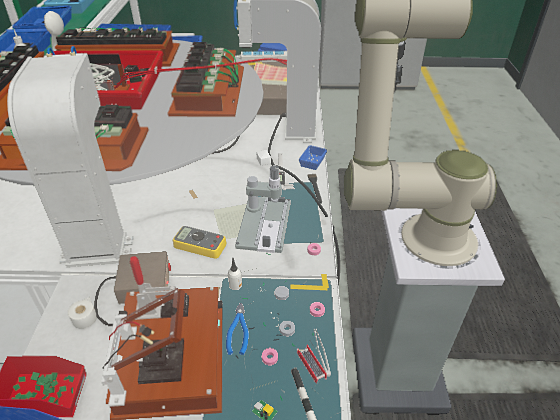

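Top view: a grey disc with a dark centre at (183,223) and a plain grey disc at (220,218); pink rings at (157,210), (202,249) and (275,250). Side view: grey bored one at (287,328), plain one at (281,293). The gauge is at top (312,200) and side (265,210). The bored grey one fits the spacer, so I'll confirm it and the gauge in one enlarged crop.

Run:
```python
from h import *
def crop(f,x,y,w,h,s): 
    return cv2.resize(load(f)['img'][y:y+h,x:x+w],(w*s,h*s),interpolation=cv2.INTER_CUBIC)
A=crop('t0',145,190,100,75,4);B=crop('s0',245,270,100,75,4);C=crop('t0',262,165,100,75,4);D=crop('s0',225,150,100,112,4)[:,:][0:448]
D=cv2.resize(load('s0')['img'][150:262,230:330],(268,300),interpolation=cv2.INTER_CUBIC);D=np.pad(D,((0,0),(0,132),(0,0)))
cv2.imwrite('pics/c0.png',np.vstack([np.hstack([A,B]),np.hstack([C,D])])[:,:,::-1])
for n,u,v in (('ring',183,223),('blank',220,218)): print(n,onz('t0',u,v,14).round(1))
for n,u,v in (('ring',287,327),('blank',281,292.5)): print(n,onz('s0',u,v,14).round(1))
```

```text
ring [455.8 337.3  14. ]
blank [472.8 225.3  14. ]
ring [458.1 340.2  14. ]
blank [475.  230.2  14. ]
```

View pics/c0.png

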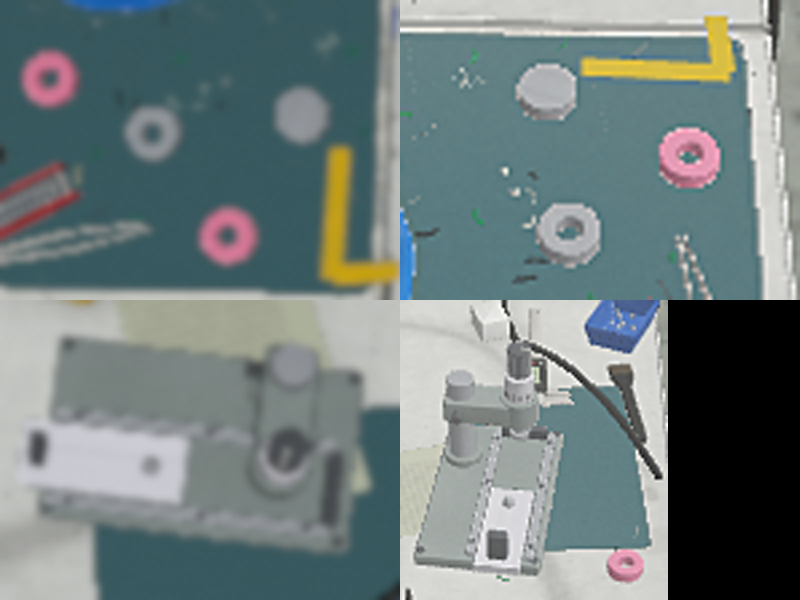

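The crop confirms it: the grey disc at top (183,223) / side (287,327) has a bore, so it is the spacer; the one at top (220,218) is solid, so it is the blank. The gauge, with its shuttle pulled out to the left, is clearly visible. I'll fit its pose from points in both views.

Run:
```python
from h import *
from scipy.optimize import least_squares
T=lambda x,y:((x+.5)/4-.5+262,(y-300+.5)/4-.5+165)
S=lambda x,y:((x-400+.5)/2.68-.5+230,(y-300+.5)/2.68-.5+150)
# local pts; flag shuttle
t=[((95,172,18),0,T(60,338)),((95,-62,18),0,T(363,373)),((-45,-62,18),0,T(347,550)),((-45,172,18),0,T(38,512)),((0,0,181),0,T(288,448)),((0,0,39),1,T(151,464)),((0,85,66),1,T(38,442))]
s=[((95,172,18),0,S(415,556)),((-45,172,18),0,S(541,570)),((-45,-62,18),0,S(563,434)),((0,0,181),0,S(518,345)),((0,0,39),1,S(509,499)),((0,85,66),1,S(497,534))]
def world(p,L,f):
    L=np.array(L,float)+[0,p[3]*f,0]; c,q=np.cos(p[2]),np.sin(p[2])
    return [p[0]+c*L[0]-q*L[1],p[1]+q*L[0]+c*L[1],L[2]]
def res(p,sep=0):
    r=[]
    for f,l in (('t0',t),('s0',s)):
        for L,k,uv in l: r.append(proj(f,world(p,L,k))[0]-uv)
    return np.array(r)
f=least_squares(lambda p:res(p).ravel(),[500,-100,-.1,95],loss='soft_l1')
p=f.x;print(p.round(3),np.degrees(p[2]));print(res(p).round(1))
for n,L,k in (('post',(0,0,30),1),('handle',(0,85,48),1),('knob',(0,0,164),0)): print(n,np.round(world(p,L,k),1))
d=load('t0');I=d['img'].astype(int)
for f,u,v in(('t0',183,223),('s0',287,327)):
    I=load(f)['img'].astype(int);w=I[v-13:v+14,u-13:u+14];m=(w[...,0]>w[...,2]-12)&(w.sum(2)>300)
    y,x=np.nonzero(m);b=(x.min()+x.max())/2+u-13,(y.min()+y.max())/2+v-13
    print(f,x.min(),x.max(),y.min(),y.max(),onz(f,*b,14 if f=='t0' else 10).round(1))
s=ctrl.sense();import scipy.spatial.transform as R
q=s['ee_rot'];M=R.Rotation.from_quat([q[1],q[2],q[3],q[0]]).as_matrix();print(M.round(3))
```

```text
[ 5.01023e+02 -1.04169e+02 -1.06000e-01  9.07480e+01] -6.0734528237023175
[[-0.1 -1.1]
 [ 0.3 -0.8]
 [-0.5  0.3]
 [-0.5  0.4]
 [ 0.1 -0.5]
 [-0.  -0.1]
 [-0.4  0.5]
 [-0.5 -0.5]
 [-0.2 -1.3]
 [ 0.2 -1. ]
 [ 0.7  1.4]
 [ 0.2 -0.1]
 [ 0.5 -0.3]]
post [510.6 -13.9  30. ]
handle [519.6  70.6  48. ]
knob [ 501.  -104.2  164. ]
t0 7 19 8 18 [455.8 337.3  14. ]
s0 0 20 3 22 [465.6 336.   10. ]
[[ 0.975  0.222  0.   ]
 [ 0.222 -0.975  0.001]
 [ 0.    -0.001 -1.   ]]
```

```bash
cat > g.py <<'E'
import sys; from h import *
from scipy.spatial.transform import Rotation as R
def inc(x,y,z,yaw,frm=None):
    "targets (world mm, tool-x yaw deg) -> tool shift cm, turn deg; pose corrected to straight down"
    s=frm or ctrl.sense(); q=s['ee_rot']; A=R.from_quat([q[1],q[2],q[3],q[0]])
    B=R.from_euler('z',yaw,degrees=True)*R.from_quat([1,0,0,0])
    print('shift',(A.inv().apply(np.array([x,y,z])-s['eef_pos'])/10).round(2),'turn',(A.inv()*B).as_rotvec(degrees=True).round(1))
if __name__=='__main__':
    s=ctrl.sense(); print('t',s['time_s'],np.round(s['eef_pos'],1),np.round(s['joints'],2),np.round(s['force'],1),round(s['grip_width'],3),round(s['grip_force'],1))
    for a in sys.argv[1:]: inc(*map(float,a.split(',')))
E
python3 g.py 380,-150,260,40 457,338,120,83.9 457,338,30,83.9
```

```text
t 0.1 [ 116.5 -511.7  206.4] [-1.57  0.31  1.5   0.    1.33 -0.22] [ 0.4  0.6 -0.5] 1.003 0.0
shift [ 33.72 -29.42  -5.32] turn [ -0.1  -0.  -27.2]
shift [ 52.05 -75.28   8.74] turn [ -0.   -0.1 -71.1]
shift [ 52.05 -75.27  17.74] turn [ -0.   -0.1 -71.1]
```

Request:
{"fn": "step_arm", "kwargs": {"increments": [[[16,-14,-5],[0,0,-10],75],[[33.7,-29.4,-5.3],[0,0,-27],75],[[33.7,-29.4,-5.3],[0,0,-27],75],[[33.7,-29.4,-5.3],[0,0,-27],75],[[33.7,-29.4,-5.3],[0,0,-27],75],[[33.7,-29.4,-5.3],[0,0,-27],75],[[33.7,-29.4,-5.3],[0,0,-27],75],[[40,-48,0],[0,0,-45],75]], "squeeze": 20}}

```text
time_s: 1.1
eef_pos: [381.7, -99.5, 243.9]
ee_rot: [0.001, 0.903, 0.429, 0.001]
force: [0.2, -1.1, -1.1]
grip_width: 0.75
grip_force: 0.0
```

```bash
python3 g.py 457,338,110,83.9 457,338,30,83.9
```

```text
t 1.1 [381.7 -99.5 243.9] [-0.55 -0.01  1.78  0.    1.37  0.13] [ 0.2 -1.1 -1.1] 0.75 0.0
shift [ 38.67 -21.83  13.37] turn [  0.1   0.  -33.1]
shift [ 38.66 -21.85  21.37] turn [  0.1   0.  -33.1]
```

Request:
{"fn": "step_arm", "kwargs": {"increments": [[[30,-16.5,2],[0,0,-33],75],[[38.6,-21.8,8],[0,0,-33],75],[[38.6,-21.8,8],[0,0,-33],75],[[38.6,-21.8,13],[0,0,-33],75],[[38.6,-21.8,13],[0,0,-33],75],[[38.6,-21.8,13],[0,0,-33],75],[[38.6,-21.8,13],[0,0,-33],75],[[38.6,-21.8,13],[0,0,-33],75]]}}

```text
time_s: 2.1
eef_pos: [456.1, 337.8, 111.5]
ee_rot: [-0.0, 0.745, 0.667, -0.001]
force: [-0.0, -0.6, 0.2]
grip_width: 0.746
grip_force: 0.0
```

```bash
python3 g.py 457,338,4,83.9
python3 - <<'E'
from h import *
snap('top','t1');snap('side','s1')
a=load('t1')['img'][180:270,130:250];b=load('s1')['img'][220:370,200:350]
cv2.imwrite('pics/c1.png',np.hstack([cv2.resize(a,(480,360),interpolation=2),cv2.resize(b,(320,320),interpolation=2)[:,:] if 0 else cv2.resize(b,(320,360),interpolation=2)])[:,:,::-1])
E
```

```text
t 2.1 [456.1 337.8 111.5] [0.43 0.49 1.49 0.   1.16 0.54] [-0.  -0.6  0.2] 0.746 0.0
shift [ 0.04  0.11 10.75] turn [-0.1  0.1 -0.2]
```

View pics/c1.png

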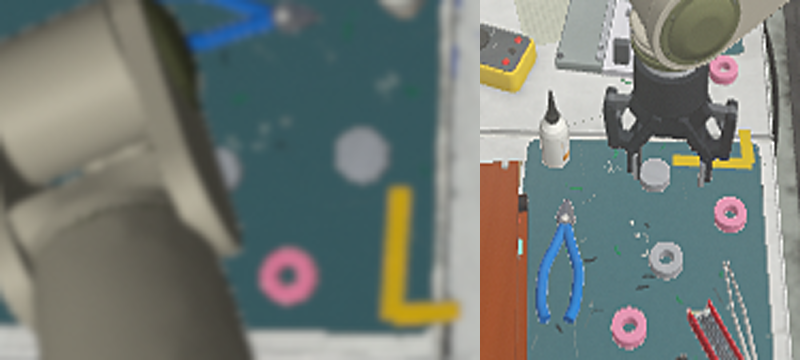

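The gripper's finger tips at crop (634,178)/(706,182) hover behind the bored ring at (665,258), as expected for 111 mm height. Nothing is close to the ring. Now I descend and squeeze lightly once to centre it.

Request:
{"fn": "step_arm", "kwargs": {"increments": [[[0,0.1,6],[0,0,0],75],[[0,0.1,10],[0,0,0],75],[[0,0.1,10.7],[0,0,0],75],[[0,0.1,10.7],[0,0,0],75],[[0,0.1,10.7],[0,0,0],42],[[0,0.1,10.7],[0,0,0],42],[[0,0.1,10.7],[0,0,0],42],[[0,0.1,10.7],[0,0,0],42]], "squeeze": 20}}

```text
time_s: 3.2
eef_pos: [458.1, 335.5, 6.8]
ee_rot: [0.0, 0.746, 0.666, 0.0]
force: [0.4, -0.0, 0.3]
grip_width: 0.42
grip_force: 0.0
```

Request:
{"fn": "step_arm", "kwargs": {"increments": [[[0,0,0],[0,0,0],40],[[0,0,0],[0,0,0],40],[[0,0,0],[0,0,0],40]]}}

```text
time_s: 3.58
eef_pos: [458.0, 335.4, 6.5]
ee_rot: [-0.0, 0.746, 0.666, -0.0]
force: [0.2, 0.2, 0.8]
grip_width: 0.398
grip_force: 0.0
```

Run:
```python
from h import *
snap('side','s2')
b=load('s2')['img'][270:370,230:350]
cv2.imwrite('pics/c2.png',cv2.resize(b,(720,600),interpolation=2)[:,:,::-1])
print(proj('s2',[[458,335.4,6.5],[458,335.4,14]]))
```

```text
[[287.02506503 327.17492116]
 [287.06578324 325.39056363]]
```

View pics/c2.png

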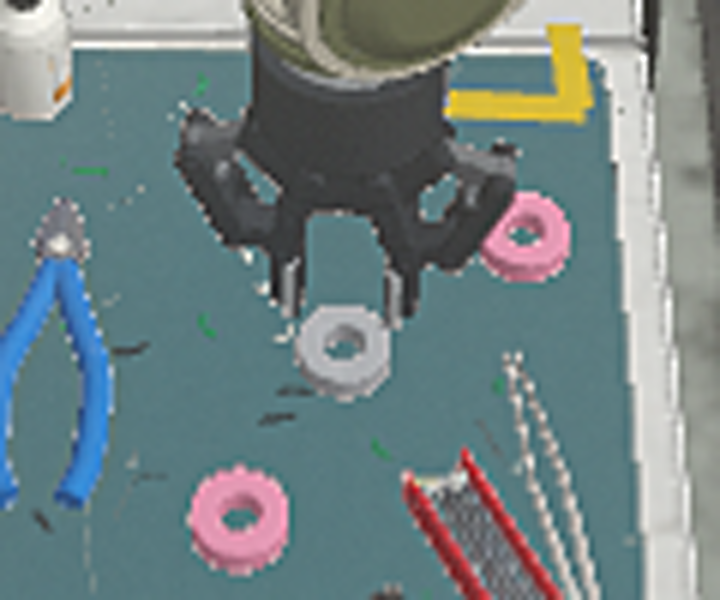

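The ring at crop (344,345) is untouched. The finger tips at about (290,315)/(405,315) stand above and slightly behind it: the pads swing back when part open, so I must go deeper. I also move about 3 mm in +y.

```bash
python3 g.py 457.5,339,-4,83.9
```

```text
t 3.625 [458.  335.4   6.5] [0.43 0.63 1.58 0.   0.93 0.54] [ 0.1 -0.3 -0.3] 0.397 0.0
shift [ 0.35 -0.09  1.05] turn [-0.   0.  -0.3]
```

Request:
{"fn": "step_arm", "kwargs": {"increments": [[[0,0,0],[0,0,0],70],[[0.35,0,0],[0,0,0],70],[[0.35,0,0.5],[0,0,0],70],[[0.35,0,1.0],[0,0,0],70],[[0.35,0,1.0],[0,0,0],40],[[0.35,0,1.0],[0,0,0],40],[[0.35,0,1.0],[0,0,0],40],[[0.35,0,1.0],[0,0,0],40]], "squeeze": 20}}

```text
time_s: 4.62
eef_pos: [458.5, 338.9, -3.4]
ee_rot: [0.0, 0.746, 0.666, 0.0]
force: [-0.5, 1.2, 0.1]
grip_width: 0.403
grip_force: 0.0
```

Request:
{"fn": "step_arm", "kwargs": {"increments": [[[0,0,0],[0,0,0],33],[[0,0,0],[0,0,0],33],[[0,0,0],[0,0,0],33]]}}

```text
time_s: 5.0
eef_pos: [458.4, 338.9, -3.5]
ee_rot: [-0.0, 0.746, 0.666, -0.0]
force: [0.7, 0.5, 0.2]
grip_width: 0.328
grip_force: 0.0
```

Run:
```python
from h import *
snap('side','s3');snap('top','t3')
b=load('s3')['img'][270:370,230:350]
cv2.imwrite('pics/c3.png',cv2.resize(b,(720,600),interpolation=2)[:,:,::-1])
s=ctrl.sense();print(s['grip_width'],s['grip_force'],s['force'])
```

```text
0.3283468951545887 0.0 [ 0.99447101 -0.35016163  0.18262212]
```

View pics/c3.png

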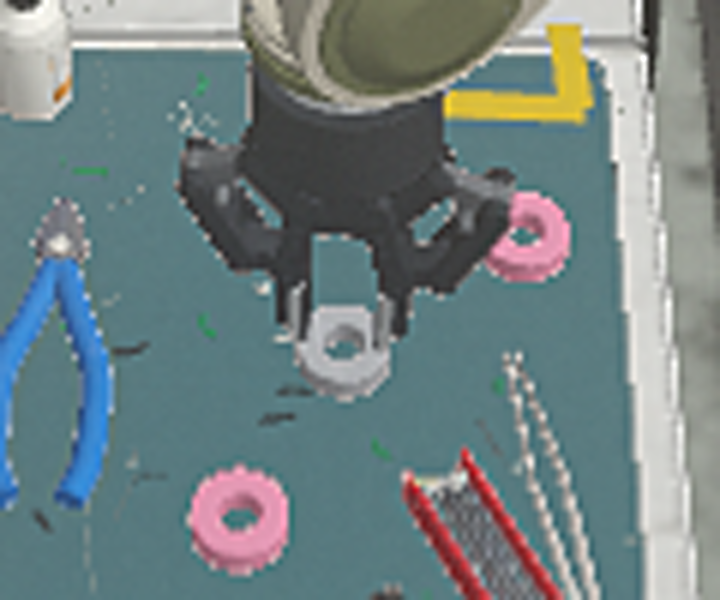

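The pad tips at crop (297,335)/(383,338) still lie over the ring's top face at (344,345), with no contact force. The tips are evidently higher than the TCP reading by more than expected. I'll open and go lower in small steps, watching the force.

Request:
{"fn": "step_arm", "kwargs": {"increments": [[[0,0,0],[0,0,0],60],[[0,0,0],[0,0,0],60],[[0,0,0],[0,0,0],60],[[0,0,0.3],[0,0,0],60],[[0,0,0.6],[0,0,0],60],[[0,0,0.6],[0,0,0],60]]}}

```text
time_s: 5.85
eef_pos: [458.2, 338.8, -9.9]
ee_rot: [-0.0, 0.746, 0.666, -0.0]
force: [-0.5, -0.6, 0.8]
grip_width: 0.598
grip_force: 0.0
```

Request:
{"fn": "step_arm", "kwargs": {"increments": [[[0,0,0],[0,0,0],38],[[0,0,0],[0,0,0],38],[[0,0,0],[0,0,0],38],[[0,0,0],[0,0,0],38]]}}

```text
time_s: 6.35
eef_pos: [458.4, 338.9, -9.4]
ee_rot: [0.0, 0.746, 0.666, 0.0]
force: [0.0, -0.5, -0.3]
grip_width: 0.379
grip_force: 0.0
```

Run:
```python
from h import *
for n,y,z,row in (('s1',337,109,295),('s2',335.4,6.5,323.3),('s3',338.9,-3.5,325.7)):
    r=[proj(n,[458,y,z+k])[0,1].round(1) for k in (0,5,10,15,20)]; print(n,row,r)
snap('side','s4')
b=load('s4')['img'][290:350,250:330]
cv2.imwrite('pics/c4.png',cv2.resize(b,(800,600),interpolation=2)[:,:,::-1])
```

```text
s1 295 [np.float64(301.9), np.float64(300.6), np.float64(299.2), np.float64(297.9), np.float64(296.5)]
s2 323.3 [np.float64(327.2), np.float64(326.0), np.float64(324.8), np.float64(323.6), np.float64(322.4)]
s3 325.7 [np.float64(330.7), np.float64(329.5), np.float64(328.3), np.float64(327.2), np.float64(326.0)]
```

View pics/c4.png

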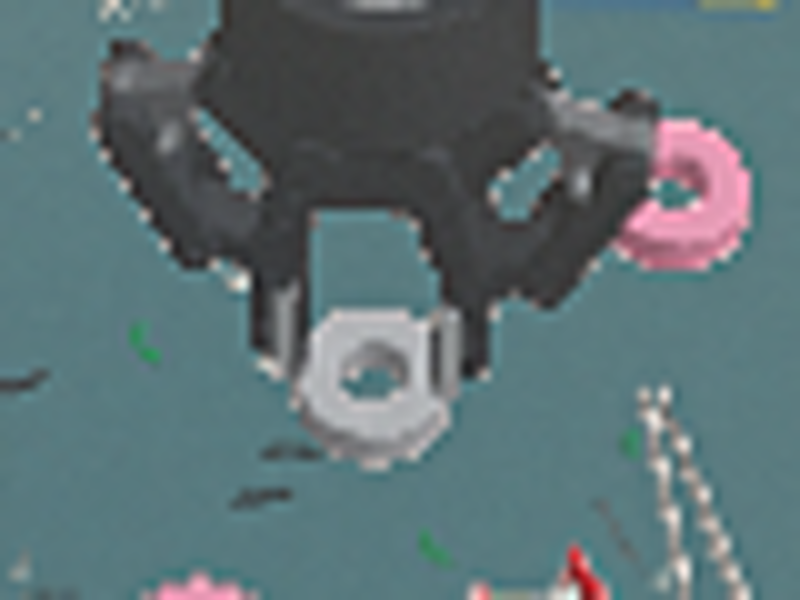

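The pads at crop (290,330)/(440,350) now straddle the ring's edges at (303..450,370). The tips still appear to be about at ring-top height, so I continue down 6 mm and test again.

Request:
{"fn": "step_arm", "kwargs": {"increments": [[[0,0,0],[0,0,0],60],[[0,0,0],[0,0,0],60],[[0,0,0],[0,0,0],60],[[0,0,0.3],[0,0,0],60],[[0,0,0.6],[0,0,0],60],[[0,0,0.6],[0,0,0],40],[[0,0,0.6],[0,0,0],40],[[0,0,0.6],[0,0,0],40]]}}

```text
time_s: 7.4
eef_pos: [458.3, 338.9, -15.6]
ee_rot: [-0.0, 0.746, 0.666, -0.0]
force: [0.2, -0.3, -0.9]
grip_width: 0.446
grip_force: 20.2
```

Contact at 0.446 width. Now I open, go 4 mm deeper, turn a quarter and grip in the placing orientation.

Request:
{"fn": "step_arm", "kwargs": {"increments": [[[0,0,0],[0,0,0],65],[[0,0,0],[0,0,0],65],[[0,0,0],[0,0,0],65],[[0,0,0.2],[0,0,30],65],[[0,0,0.4],[0,0,60],65],[[0,0,0.4],[0,0,90],65],[[0,0,0.4],[0,0,90],65],[[0,0,0.4],[0,0,90],65]]}}

```text
time_s: 8.4
eef_pos: [458.4, 338.9, -19.5]
ee_rot: [-0.0, 0.967, 0.255, 0.0]
force: [0.1, -0.2, -0.6]
grip_width: 0.65
grip_force: 0.0
```

Request:
{"fn": "step_arm", "kwargs": {"increments": [[[0,0,0],[0,0,38],65],[[0,0,0],[0,0,38],65],[[0,0,0],[0,0,38],65],[[0,0,0],[0,0,38],65]]}}

```text
time_s: 8.9
eef_pos: [458.5, 338.9, -19.5]
ee_rot: [-0.0, 0.997, -0.073, 0.0]
force: [0.1, 0.0, -0.5]
grip_width: 0.649
grip_force: 0.0
```

```bash
python3 g.py 458.4,339,-20,-6.1
```

```text
t 8.9 [458.5 338.9 -19.5] [0.43 0.68 1.58 0.   0.88 2.15] [ 0.1  0.  -0.5] 0.649 0.0
shift [-0.01 -0.01  0.05] turn [-0.  -0.  -2.3]
```

Request:
{"fn": "step_arm", "kwargs": {"increments": [[[0,0,0],[0,0,-2.3],35],[[0,0,0],[0,0,-2.3],35],[[0,0,0],[0,0,-2.3],35],[[0,0,0],[0,0,-2.3],35],[[0,0,-4],[0,0,-2.3],35],[[0,0,-9],[0,0,-2.3],35],[[0,0,-9],[0,0,-2.3],35],[[0,0,-9],[0,0,-2.3],35]], "squeeze": 40}}

```text
time_s: 9.9
eef_pos: [457.8, 338.6, 69.5]
ee_rot: [0.0, 0.999, -0.051, -0.001]
force: [-0.8, -0.3, -2.0]
grip_width: 0.438
grip_force: 40.9
```

```bash
python3 g.py 510.6,-13.9,70,-6.1
```

```text
t 9.9 [457.8 338.6  69.5] [0.43 0.55 1.53 0.   1.07 2.1 ] [-0.8 -0.3 -2. ] 0.438 40.9
shift [ 8.850e+00  3.453e+01 -3.000e-02] turn [0.  0.1 0.2]
```

Ring is held. Moving above the post.

Request:
{"fn": "step_arm", "kwargs": {"increments": [[[4,17,-1],[0,0,0],35],[[8.9,34.5,-1],[0,0,0],35],[[8.9,34.5,-1],[0,0,0],35],[[8.9,34.5,-1],[0,0,0],35],[[8.9,34.5,-1],[0,0,0],35],[[8.9,34.5,-1],[0,0,0],35],[[8.9,34.5,-1],[0,0,0],35],[[8.9,34.5,-1],[0,0,0],35]]}}

```text
time_s: 10.9
eef_pos: [511.0, -12.8, 79.3]
ee_rot: [-0.0, 0.999, -0.051, -0.001]
force: [-0.1, 1.2, -1.3]
grip_width: 0.436
grip_force: 41.0
```

Request:
{"fn": "step_arm", "kwargs": {"increments": [[[0,0,3],[0,0,0],35],[[0,0,4.2],[0,0,0],35],[[0,0,4.2],[0,0,0],35],[[0,0,4.2],[0,0,0],35]]}}

```text
time_s: 11.4
eef_pos: [512.2, -13.1, 39.2]
ee_rot: [0.0, 0.999, -0.051, 0.001]
force: [-0.5, -0.4, -1.2]
grip_width: 0.435
grip_force: 41.0
```

```bash
python3 g.py 511,-13.9,12,-6.1;python3 - <<'E'
from h import *
snap('side','s5');snap('top','t5')
b=load('s5')['img'][170:260,225:325];a=load('t5')['img'][165:240,262:362]
s=ctrl.sense()['eef_pos'];print(proj('s5',[s[0],s[1],s[2]+19.5+14]),proj('s5',[510.6,-13.9,39]))
cv2.imwrite('pics/c5.png',np.hstack([cv2.resize(b,(450,405),interpolation=2),np.pad(cv2.resize(a,(350,262),interpolation=2),((0,143),(0,0),(0,0)))])[:,:,::-1])
E
```

```text
t 11.4 [512.2 -13.1  39.2] [-0.25  0.49  1.73  0.    0.92  1.42] [-0.5 -0.4 -1.2] 0.435 41.0
shift [-0.12  0.09  2.72] turn [ 0.  -0.1  0.3]
[[269.9335502  215.52494732]] [[270.6001022  223.83818777]]
```

View pics/c5.png

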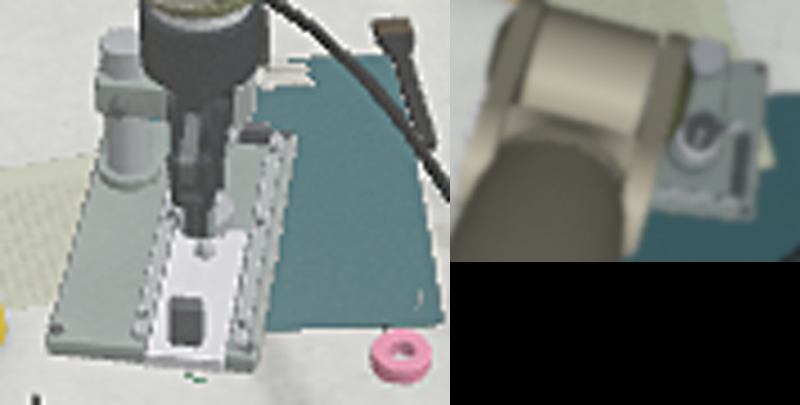

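The held ring is above the post, which is visible at crop (208,247); projections agree within about 1 mm after correcting for the bias seen at the ring. Descending.

Request:
{"fn": "step_arm", "kwargs": {"increments": [[[0,0.05,1],[0,0,0],35],[[0,0.05,1.7],[0,0,0],35],[[0,0.05,2.0],[0,0,0],35],[[0,0.05,2.2],[0,0,0],35],[[0,0.05,2.3],[0,0,0],35]]}}

```text
time_s: 12.12
eef_pos: [511.8, -13.9, 15.5]
ee_rot: [0.0, 0.999, -0.051, 0.0]
force: [-0.7, 0.4, -1.1]
grip_width: 0.436
grip_force: 41.0
```

Request:
{"fn": "step_arm", "kwargs": {"increments": [[[0,0,0.2],[0,0,0],35],[[0,0,0.35],[0,0,0],35],[[0,0,0.45],[0,0,0],35],[[0,0,0.45],[0,0,0],35]]}}

```text
time_s: 12.62
eef_pos: [511.8, -13.9, 11.0]
ee_rot: [0.0, 0.999, -0.051, 0.0]
force: [-0.2, -0.6, -0.9]
grip_width: 0.434
grip_force: 41.0
```

Request:
{"fn": "step_arm", "kwargs": {"increments": [[[0,0,0],[0,0,0],62],[[0,0,0],[0,0,0],62],[[0,0,0],[0,0,0],62],[[0,0,-2],[0,0,0],62],[[0,0,-5],[0,0,0],62],[[0,0,-5.5],[0,0,0],62],[[0,0,-5.5],[0,0,0],62]], "squeeze": 30}}

```text
time_s: 13.5
eef_pos: [511.5, -13.8, 65.6]
ee_rot: [-0.0, 0.999, -0.051, -0.0]
force: [0.4, 0.9, -1.2]
grip_width: 0.618
grip_force: 0.0
```

```bash
python3 g.py 521,70.6,65,-6.1 521,70.6,22,-6.1;python3 - <<'E'
from h import *
snap('side','s6')
b=load('s6')['img'][190:260,225:325]
cv2.imwrite('pics/c6.png',cv2.resize(b,(700,490),interpolation=2)[:,:,::-1])
E
```

```text
t 13.5 [511.5 -13.8  65.6] [-0.26  0.44  1.71 -0.    0.99  1.42] [ 0.4  0.9 -1.2] 0.618 0.0
shift [ 0.08 -8.5   0.06] turn [-0.   0.   0.2]
shift [ 0.08 -8.5   4.36] turn [-0.   0.   0.2]
```

View pics/c6.png

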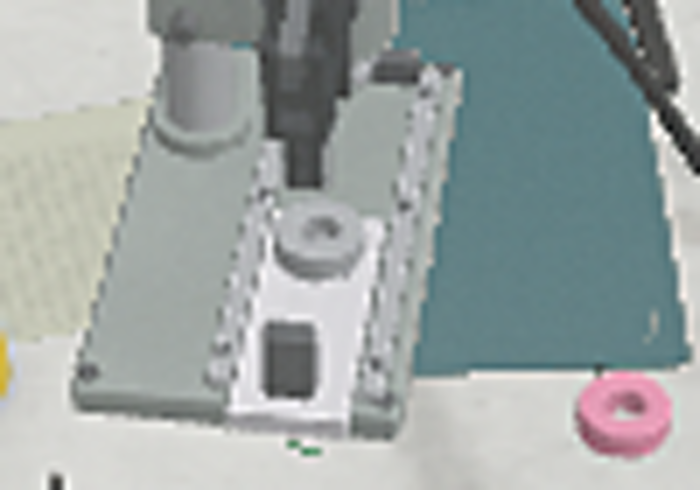

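The ring at (320,235) lies flat on the shuttle plate with the post in its bore; the handle is at (290,355). Now I go to the handle.

Request:
{"fn": "step_arm", "kwargs": {"increments": [[[0,-4,-0.5],[0,0,0],62],[[0,-8.5,-0.5],[0,0,0],62],[[0,-8.5,-0.5],[0,0,0],62],[[0,-8.5,1],[0,0,0],62],[[0,-8.5,3],[0,0,0],62],[[0,-8.5,4],[0,0,0],62],[[0,-8.5,4],[0,0,0],62]]}}

```text
time_s: 14.42
eef_pos: [519.9, 70.1, 25.0]
ee_rot: [-0.0, 0.999, -0.051, -0.001]
force: [-0.9, 0.2, -0.0]
grip_width: 0.621
grip_force: 0.0
```

Request:
{"fn": "step_arm", "kwargs": {"increments": [[[0,0,0],[0,0,0],5],[[0,0,0],[0,0,0],5],[[0,0,0],[0,0,0],5],[[0,0,0],[0,0,0],5],[[0,0,0],[0,0,0],5],[[0,0,0],[0,0,0],5],[[0,0,0],[0,0,0],5]]}}

```text
time_s: 15.3
eef_pos: [520.7, 70.7, 26.6]
ee_rot: [0.0, 0.999, -0.051, 0.0]
force: [-0.5, 0.6, 5.5]
grip_width: 0.128
grip_force: 32.8
```

Request:
{"fn": "step_arm", "kwargs": {"increments": [[[0,1.5,0],[0,0,0],5],[[0,3,0],[0,0,0],5],[[0,4.5,0],[0,0,0],5],[[0,6,0],[0,0,0],5],[[0,7.3,0],[0,0,0],5],[[0,8.2,0],[0,0,0],5],[[0,8.6,0],[0,0,0],5],[[0,8.6,0],[0,0,0],5]]}}

```text
time_s: 16.3
eef_pos: [511.4, -15.2, 26.6]
ee_rot: [0.0, 0.999, -0.051, -0.0]
force: [-4.6, -0.3, 8.0]
grip_width: 0.129
grip_force: 33.1
```

Request:
{"fn": "step_arm", "kwargs": {"increments": [[[0,0.15,0],[0,0,0],5],[[0,0.3,0],[0,0,0],5],[[0,0.3,0],[0,0,0],5]]}}

```text
time_s: 16.68
eef_pos: [511.1, -17.7, 26.5]
ee_rot: [-0.0, 0.999, -0.051, -0.0]
force: [-4.5, 0.5, 7.5]
grip_width: 0.13
grip_force: 33.1
```

Request:
{"fn": "step_arm", "kwargs": {"increments": [[[0,0.1,0],[0,0,0],5],[[0,0.2,0],[0,0,0],5],[[0,0.2,0],[0,0,0],5]]}}

```text
time_s: 17.05
eef_pos: [511.0, -18.9, 26.6]
ee_rot: [-0.001, 0.999, -0.051, -0.0]
force: [-3.0, 5.6, 8.3]
grip_width: 0.132
grip_force: 33.1
```

Request:
{"fn": "step_arm", "kwargs": {"increments": [[[0,0.15,0],[0,0,0],5],[[0,0.15,0],[0,0,0],5],[[0,0.15,0],[0,0,0],5]]}}

```text
time_s: 17.42
eef_pos: [511.0, -19.0, 26.6]
ee_rot: [-0.002, 0.999, -0.051, 0.0]
force: [0.1, 15.4, 9.9]
grip_width: 0.131
grip_force: 33.2
```

The shuttle is firmly on its stop (15 N reaction, travel 90.2 mm). I relax, release and rise, then turn back the wrist for the knob.

Request:
{"fn": "step_arm", "kwargs": {"increments": [[[0,-0.2,0],[0,0,0],5],[[0,-0.2,0],[0,0,0],40],[[0,-0.2,0],[0,0,0],40],[[0,-0.2,0],[0,0,0],40],[[0,-0.2,-4],[0,0,0],50],[[0,-0.2,-10],[0,0,-10],50],[[0,-0.2,-15],[0,0,-20],50],[[0,-0.2,-18],[0,0,-30],50]]}}

```text
time_s: 18.42
eef_pos: [511.6, -19.5, 208.6]
ee_rot: [0.001, 0.977, 0.212, 0.001]
force: [-0.4, 0.7, 0.1]
grip_width: 0.495
grip_force: 0.0
```

Request:
{"fn": "step_arm", "kwargs": {"increments": [[[0,0,0],[0,0,-10.7],50],[[0,0,0],[0,0,-21],50],[[0,0,0],[0,0,-32],50],[[0,0,0],[0,0,-43],50],[[0,0,0],[0,0,-53],50],[[0,0,0],[0,0,-64],50],[[0,0,0],[0,0,-75],50],[[0,0,0],[0,0,-85],50]]}}

```text
time_s: 19.42
eef_pos: [511.1, -19.4, 205.9]
ee_rot: [-0.0, 0.577, 0.817, -0.0]
force: [-0.4, -0.8, -0.1]
grip_width: 0.499
grip_force: 0.0
```

Request:
{"fn": "step_arm", "kwargs": {"increments": [[[0,0,0],[0,0,-10.7],50],[[0,0,0],[0,0,-21],50],[[0,0,0],[0,0,-32],50],[[0,0,0],[0,0,-43],50],[[0,0,0],[0,0,-53],50],[[0,0,0],[0,0,-64],50],[[0,0,0],[0,0,-75],50],[[0,0,0],[0,0,-85],50]]}}

```text
time_s: 20.42
eef_pos: [511.1, -19.4, 205.9]
ee_rot: [-0.0, -0.126, 0.992, 0.0]
force: [-0.6, 0.5, -0.1]
grip_width: 0.497
grip_force: 0.0
```

```bash
python3 g.py 502,-103.6,195,-155 502,-103.6,195,-150
python3 - <<'E'
from h import *
p=[502,-103.6,-.106]
snap('side','s7')
for z in (115,125,135,145): print(z,proj('s0',[502+68*np.cos(-.106),-103.6+68*np.sin(-.106),z]))
print('obs',(459-400)/2.68+230,(375-300)/2.68+150)
E
```

```text
t 20.425 [511.1 -19.4 205.9] [-0.27  0.28  1.54  0.    1.32 -2.09] [-0.6  0.5 -0.1] 0.497 0.0
shift [ 2.99 -7.92  1.09] turn [  0.   -0.  -10.5]
shift [ 2.99 -7.92  1.09] turn [  0.   -0.  -15.5]
115 [[252.17864547 183.95240639]]
125 [[252.06337667 181.34176603]]
135 [[251.94710183 178.70733285]]
145 [[251.82980847 176.04879656]]
obs 252.01492537313433 177.98507462686567
```

Request:
{"fn": "step_arm", "kwargs": {"increments": [[[1.5,-4,0],[0,0,0],50],[[3,-7.9,1],[0,0,0],50],[[3,-7.9,1],[0,0,0],50],[[3,-7.9,1],[0,0,0],50],[[3,-7.9,1],[0,0,0],50]]}}

```text
time_s: 21.1
eef_pos: [501.6, -102.5, 196.3]
ee_rot: [0.0, -0.123, 0.992, -0.0]
force: [-0.0, 0.1, -0.3]
grip_width: 0.504
grip_force: 0.0
```

```bash
python3 g.py 502,-103.6,128,-144.4
python3 - <<'E'
from h import *
snap('side','s8');snap('top','t8')
b=load('s8')['img'][120:240,215:335];a=load('t8')['img'][165:240,292:367]
cv2.imwrite('pics/c8.png',np.hstack([cv2.resize(b,(480,480),interpolation=2),np.pad(cv2.resize(a,(300,300),interpolation=2),((0,180),(0,0),(0,0)))])[:,:,::-1])
E
```

```text
t 21.1 [ 501.6 -102.5  196.3] [-0.43  0.29  1.55  0.    1.29 -2.25] [-0.   0.1 -0.3] 0.504 0.0
shift [-0.01 -0.12  6.83] turn [ -0.    0.  -21.4]
```

View pics/c8.png

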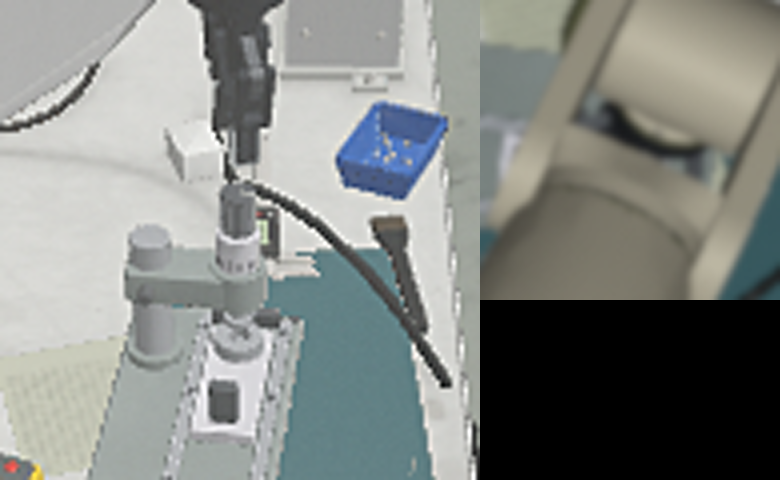

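The ring is under the spindle with the shuttle home (crop (237,340)). The finger tips at (240,165) are over the knob at (237,200). Descending around the knob.

Request:
{"fn": "step_arm", "kwargs": {"increments": [[[0,-0.05,3],[0,0,0],55],[[0,-0.05,5],[0,0,0],55],[[0,-0.05,6.3],[0,0,0],55],[[0,-0.05,6.8],[0,0,0],55],[[0,-0.05,6.8],[0,0,0],55]], "squeeze": 20}}

```text
time_s: 21.82
eef_pos: [501.7, -103.7, 128.3]
ee_rot: [0.0, -0.123, 0.992, -0.0]
force: [0.3, 0.4, 0.6]
grip_width: 0.55
grip_force: 0.0
```

Request:
{"fn": "step_arm", "kwargs": {"increments": [[[0,0,0],[0,0,0],20],[[0,0,0],[0,0,0],20],[[0,0,0],[0,0,0],20],[[0,0,0],[0,0,0],20]]}}

```text
time_s: 22.32
eef_pos: [501.8, -103.4, 128.8]
ee_rot: [0.001, -0.123, 0.992, 0.0]
force: [-2.0, 3.8, 5.8]
grip_width: 0.32
grip_force: 20.0
```

```bash
python3 g.py; python3 -c "
from h import *
print(ctrl.sense()['wrist_torque'])"
```

```text
t 22.325 [ 501.8 -103.4  128.8] [-0.43  0.36  1.65  0.    1.13 -2.25] [-2.   3.8  5.8] 0.32 20.0
[ 0.69199862  0.24245466 -0.04109538]
```

Request:
{"fn": "step_arm", "kwargs": {"increments": [[[0,0,0],[0,0,0],20],[[0,0,0],[0,0,8],20],[[0,0,0],[0,0,18],20],[[0,0,0],[0,0,28],20],[[0,0,0],[0,0,38],20],[[0,0,0],[0,0,48],20],[[0,0,0],[0,0,58],20],[[0,0,0],[0,0,68],20]], "squeeze": 50}}

```text
time_s: 23.32
eef_pos: [501.6, -103.9, 128.9]
ee_rot: [0.0, 0.455, 0.89, -0.0]
force: [-3.7, 1.5, 5.9]
grip_width: 0.314
grip_force: 48.8
```

```bash
python3 g.py; python3 -c "
from h import *
print(ctrl.sense()['wrist_torque'])
snap('side','s9')"
```

```text
t 23.325 [ 501.6 -103.9  128.9] [-0.43  0.36  1.65 -0.    1.13 -1.06] [-3.7  1.5  5.9] 0.314 48.8
[0.24143986 0.63659526 0.13058001]
```

Request:
{"fn": "step_arm", "kwargs": {"increments": [[[0,0,0],[0,0,10],20],[[0,0,0],[0,0,20],20],[[0,0,0],[0,0,25],20]]}}

```text
time_s: 23.75
eef_pos: [501.4, -103.9, 128.9]
ee_rot: [0.0, 0.636, 0.771, -0.0]
force: [-5.2, 1.0, 7.9]
grip_width: 0.314
grip_force: 48.8
```

```bash
cat > w.py <<'E'
from h import *
s=ctrl.sense(); print(s['time_s'],round(s['joints'][5],3),np.round(s['wrist_torque'],3),np.round(s['force'],1),round(s['grip_width'],3))
E
python3 w.py
```

```text
23.75 -0.624 [0.247 0.84  0.132] [-5.2  1.   7.9] 0.314
```

Request:
{"fn": "step_arm", "kwargs": {"increments": [[[0,0,0],[0,0,10],20],[[0,0,0],[0,0,20],20]]}}

```text
time_s: 24.0
eef_pos: [501.2, -103.9, 128.9]
ee_rot: [0.0, 0.761, 0.648, -0.0]
force: [-5.0, 1.9, 8.2]
grip_width: 0.314
grip_force: 48.9
```

```bash
python3 w.py
```

```text
24.0 -0.273 [0.328 1.016 0.109] [-5.   1.9  8.2] 0.314
```

Request:
{"fn": "step_arm", "kwargs": {"increments": [[[0,0,0],[0,0,10],20],[[0,0,0],[0,0,20],20]]}}

```text
time_s: 24.25
eef_pos: [501.1, -103.8, 128.9]
ee_rot: [-0.0, 0.862, 0.506, -0.0]
force: [-6.6, 2.6, 9.0]
grip_width: 0.31
grip_force: 49.0
```

```bash
python3 w.py
```

```text
24.25 0.076 [0.381 1.112 0.14 ] [-6.6  2.6  9. ] 0.31
```

Request:
{"fn": "step_arm", "kwargs": {"increments": [[[0,0,0],[0,0,8],20],[[0,0,0],[0,0,16],20]]}}

```text
time_s: 24.5
eef_pos: [501.0, -103.7, 128.9]
ee_rot: [-0.0, 0.924, 0.382, -0.0]
force: [-6.3, 1.8, 8.6]
grip_width: 0.309
grip_force: 49.0
```

```bash
python3 w.py
```

```text
24.5 0.354 [0.507 1.111 0.158] [-6.3  1.8  8.6] 0.309
```

Request:
{"fn": "step_arm", "kwargs": {"increments": [[[0,0,0],[0,0,8],20],[[0,0,0],[0,0,16],20]]}}

```text
time_s: 24.75
eef_pos: [501.0, -103.6, 128.9]
ee_rot: [-0.0, 0.968, 0.25, -0.0]
force: [-6.5, 2.5, 9.0]
grip_width: 0.31
grip_force: 49.0
```

```bash
python3 w.py
```

```text
24.75 0.633 [0.606 1.075 0.196] [-6.5  2.5  9. ] 0.31
```

Request:
{"fn": "step_arm", "kwargs": {"increments": [[[0,0,0],[0,0,7],20],[[0,0,0],[0,0,14],20]]}}

```text
time_s: 25.0
eef_pos: [501.0, -103.5, 128.9]
ee_rot: [-0.0, 0.991, 0.13, -0.001]
force: [-6.5, 3.4, 9.3]
grip_width: 0.312
grip_force: 49.0
```

```bash
python3 w.py
```

```text
25.0 0.877 [0.675 1.093 0.2  ] [-6.5  3.4  9.3] 0.312
```

```bash
python3 -c "
from h import *
snap('side','sa')"
```

Request:
{"fn": "step_arm", "kwargs": {"increments": [[[0,0,0],[0,0,7],20],[[0,0,0],[0,0,14],20]]}}

```text
time_s: 25.3
eef_pos: [501.0, -103.4, 128.9]
ee_rot: [-0.0, 1.0, 0.008, -0.0]
force: [-5.9, 3.7, 9.6]
grip_width: 0.314
grip_force: 49.0
```

```bash
python3 w.py
python3 - <<'E'
from h import *
snap('side','sb')
u0,v0=proj('sb',[502,-103.6,145])[0];u1,v1=proj('sb',[502,-103.6,115])[0];print(u0,v0,u1,v1)
sl=(slice(int(v0)+3,int(v1)+7),slice(int(u0)-7,int(u0)+8))
g=lambda n:cv2.cvtColor(load(n)['img'],cv2.COLOR_RGB2GRAY)[sl].astype(int)
for a,b in(('s8','s9'),('s9','sa'),('sa','sb')): print(a,b,np.abs(g(a)-g(b)).mean(1).round(1))
fu,fv=proj('sb',[502,-103.6,60])[0];sl=(slice(int(fv)-8,int(fv)+10),slice(int(fu)-6,int(fu)+7))
for a,b in(('s8','s9'),('s9','sa'),('sa','sb')): print('foot',a,b,np.abs(g(a)-g(b)).mean(1).round(1))
E
```

```text
25.3 1.121 [0.716 1.075 0.237] [-5.9  3.7  9.6] 0.314
274.11581387137164 177.76169082835588 274.1621046237058 185.6802568785366
s8 s9 [ 4.2  5.3  5.2  4.3  4.7 11.7 23.4 16.7  3.5  0.7  1.5  1.2]
s9 sa [ 5.9  5.   5.3  3.1  2.7  3.1 10.4  9.8  3.3  0.9  0.8  1. ]
sa sb [1.1 0.8 0.6 1.1 0.5 0.9 0.5 0.7 0.6 0.6 0.7 0.5]
foot s8 s9 [ 1.4  1.5  1.2  0.9  1.3  0.7  1.3 12.4 10.6 23.4 21.3 20.5  8.8  0.7
  0.6  0.7  0.5  0.5]
foot s9 sa [ 1.1  1.3  1.1  0.8  0.8  1.4  1.8  5.4 26.2 11.2 22.6 16.7 27.3 17.2
 12.2  0.9  2.4  0.9]
foot sa sb [0.5 0.4 1.1 0.8 0.8 1.  0.7 0.8 1.1 0.8 0.8 0.2 0.5 0.8 0.4 0.8 0.6 0.9]
```

While the knob turned 14°, the drum and foot stayed still (differences at noise level) at about 0.2 N m. The ratchet is slipping, so I stop, release and rise.

Request:
{"fn": "step_arm", "kwargs": {"increments": [[[0,0,0],[0,0,0],55],[[0,0,0],[0,0,0],55],[[0,0,0],[0,0,0],55],[[0,0,0],[0,0,0],55],[[0,0,-3],[0,0,0],55],[[0,0,-7],[0,0,0],55],[[0,0,-12],[0,0,0],55],[[0,0,-15],[0,0,0],55]]}}

```text
time_s: 26.35
eef_pos: [501.8, -103.9, 280.5]
ee_rot: [0.001, 1.0, 0.01, 0.001]
force: [0.2, -0.4, 0.2]
grip_width: 0.556
grip_force: 0.0
```

```bash
python3 w.py
python3 - <<'E'
from h import *
snap('side','sc')
G=lambda n:cv2.cvtColor(load(n)['img'],cv2.COLOR_RGB2GRAY)
print('drum/foot change',np.abs(G('sb')[181:192,268:281].astype(int)-G('sc')[181:192,268:281]).mean(),np.abs(G('sb')[192:220,262:288].astype(int)-G('sc')[192:220,262:288]).mean())
print('init');print(G('s0')[162:192,266:283]);print('now');print(G('sc')[162:192,266:283])
E
```

```text
26.35 1.118 [ 0.001  0.041 -0.028] [ 0.2 -0.4  0.2] 0.556
drum/foot change 0.7762237762237763 0.728021978021978
init
[[202 200 200 203 237  60  79 140 206 200 202 204 153 198 204 207 206]
 [199 198 196 199 205  56  74  88 212 205 203 205 154 199 204 208 209]
 [193 178 197 199 205  97  62  65 114 219 218 220 152 201 205 207 208]
 [200 201 203 206 212 215  64 172 169 180 107 116 199 213 214 213 212]
 [204 203 206 209 184 133 113 125 123 122 113 111  95 101 122 229 223]
 [205 206 211 215 138 111 119 119 119 150 114 118 114  65  75 108 124]
 [205 208 210 181 109 116 119 120 121 155 170 184 184  57  64  67  69]
 [198 203 209 199  80 113 122 120 120 126 123 126 153 220 100  76  60]
 [196 202 207 201 109 111 102 114 119 118 117 119 144 214 225 231 230]
 [195 194 201 197 123 105 109 106  97 102 121 119 150 158 173 177 181]
 [196 193 198 193 125 105 121 105  96 113 123 118 153 112  92  94  90]
 [201 197 199 191 124  94 122 104  96 112 122 119 154 127  91  94 192]
 [206 202 200 187 110  95 122 103  96 115 121 118 151 108  77  80 101]
 [208 207 204 188 130  92 121 104  97 114 120 130 151 223 19
[... 2582 characters left out ...]
193 133 147 150 153 157 167 176 181 189 196 204 106  91  95]
 [167 168 173 134 150 154 155 159 169 178 185 192 197 205 120  78  83]
 [169 172 166  94 149 152 153 160 170 178 185 193 197 164 170 123 144]
 [170 164 172 116 148 154 158 161 140 181 189 160 199 161 173 199 221]
 [170 145 172 151 146 126 130 161 138 183 154 119 200 153 167 186 218]
 [171 149 153 170 157 148 123 162 139 184 152 156 210 143 167 171 219]
 [171 171 150 158 174 167 157 164 171 182 179 160 172 167 168 155 206]
 [174 174 174 140 146 167 174 172 171 171 170 172 176 146 145 163 125]
 [142 150 154 162 136 116 124 144 145 151 153 137 144 143 146 168 112]
 [126 126 127 128 120 115 118 121 125 134 136 139 141 146 147 169 115]]
```

The knob's index line turned about 195° with the gripper, more than the 172° of maximum free travel. Drum and foot stayed put after release. Slip is therefore between about 0.3 and 0.8 rad, inside the quarter turn. Handing in.

```bash
python3 -c "
from rig import ctrl
print(ctrl.finish_job())"
```

```text
the job is handed in; nothing more can be done
None
```

I seated the ring on the post, pushed the shuttle home and turned the knob until the ratchet slipped, an estimated 0.3–0.8 rad (limit a quarter turn); I then let go and handed the job in at about 26 s, and the verdict was not shown.

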